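# Pack up a terminal block and hold it against the box for fastening

## Robot

A 6-joint arm with a two-finger parallel gripper is mounted at the origin on the work surface. World frame = base frame: x ahead of the robot, y to its left, z up, the work surface at z = 0. Lengths are in m, angles in degrees, forces in N, time in s.
With the tool pointing down it reaches from about 0.4 to 0.825 m from the base axis. Payload 7 kg.
Tool frame: the origin (TCP) lies midway between the tips of the shut fingers; the grasp point (between the pads) lies 19 mm behind it (ctrl.hold_point_z is the distance from the TCP to the grasp point, in m); z points along the fingers, x is the direction in which the jaws open and shut, and the axes are right-handed (so a half turn about z gives the same grasp; the last joint's range is limited). The gripper opens to 88 mm and grips with 3 to 60 N. Pads are 19 mm wide; open, the fingers measure 130 mm over their backs; the gripper's body (78 mm by 193 mm) begins 47 mm behind the grasp point.
Start: joints at [-54.311, 20.546, 0.682, 0, -70.136, -16.507], TCP at [0.222, -0.638, 0.227] pointing down, gripper open.
Joint ranges: [-176.03, 176.03], [-82.01, 121.73], [-58.28, 71.71], [-173.87, 95.51], [-174.79, -0.11], [-173.66, 173.66]. Speed limits (degrees/s): [136.94, 136.94, 172.46, 180, 180, 180].

## Interface

Orientations are given as [roll, pitch, yaw] about the fixed x, y, z axes, in that order (R = Rz(yaw) Ry(pitch) Rx(roll)).
In Python, from plant import ctrl gives the robot as it stands.
- The arm moves only by the tool apply_moves, never from a script. Its argument "motion" is a list of rows, each a list of 2 entries, a list of its own where there are three numbers: the shift along the world's x, y, z in cm, then the turn about the world's z in degrees. In form: [[[tx, ty, tz], roll], ...]. A call has 1 to 10 rows; each row is the pose to reach, as a shift and turn from the pose commanded when the call began; what a row does not reach only later rows make up. A row lasts 1/10 s, in which the tool goes at most 50 mm and 8.59 degrees, less where a joint would pass 70% of its speed; a pose out of reach is approached as far as the arm can. A call with a gripper value outside its range is refused whole. "hand" is the finger opening in cm, from 0 to 8.76, set as the call begins (left out, the last holds). The fingers move at their own pace and stop on an object; the grip force is fixed at half the most. Time passes only in rows, so rows that repeat a pose let the fingers close. It gives the time, the measured TCP pose, the force and the opening at its end, in the units of the state.
- ctrl.get_obs(): the state, without advancing time (a new reading comes with each control period).
- ctrl.snapshot(name): name is "scene" or "top"; returns (picture, depth): 400x640x3 uint8, blue, green, red; 400x640 float32, m along the optical axis (not along the pixel's ray), 0 where there is no reading.
- ctrl.camera_model(name): a dict with "fx", "fy", "cx", "cy" (pixels), "k1" (the pictures are not rectified: a ray, as slopes to the right and down, at radius r is drawn at 1 + k1 r^2 times it, then the intrinsics apply), "cam_to_world" (4x4, takes a point from camera to world coordinates). Camera axes: x right, y down, z forward; pixel columns grow to the right and rows downward; lengths in m; the calibration is good to about 2 mm. A picture is of the moment at which its call begins. camera_model takes no time and is no camera call.
- ctrl.close_job(): hands the job in, once; it reports no verdict.
The state is a dict: "clock": time; "joint_pos": joint angles; "qvel": joint speeds; "tau": joint torques, N m; "tool_pos": TCP position; "orientation": TCP orientation; "force": force on the tool from outside, world axes, zero at the start; "moment": the same for the moment, N m; "opening": finger opening in m.
Only numpy, scipy, OpenCV 4.12 (cv2) and the standard library are available. Lean on these libraries where they do the work, as an engineer would, in place of code of your own. Each camera call takes 0.05 s, during which the arm holds its last target.

## Task

Finish the little crib beside the distribution box: lay the two loose packing slats crosswise on top of the two that lie along the box, level, one towards each end, spanning both. Then set the black terminal block on the crib, long side along the box and centred on the sprung backing plate, and press it against the plate with a steady push of about 10 newtons so that I can screw it on from inside. Finish while still holding it pressed there: do not let go; and leave the meter, the screwdriver and the spare breaker where they are.

Things in the scene. Friction and masses are not known exactly. Their poses are not given: they have to be found in the camera images.
- box: grey sheet-steel distribution box lying open side up, fixed to the bench, 280 (x) x 200 (y) x 75 mm high, with breakers inside. Origin: centre of its underside, on the bench; its x runs along its long sides, its -y side (outer face at y = -100 mm in its frame) is the one to work at, z up.
- plate (a joint): travel of the sprung backing plate towards the box, in m: 0 at rest, 0.012 pushed in to the stop. Its springs push back with 4 N at the start of the travel and 1 N more for every mm (10 N at 6 mm, 16 N at the stop).
- plate_face (a point): centre of the outer face of the backing plate, a steel plate 120 mm long (along the box's x), 4 mm thick, from 35 to 73 mm above the bench, on two spring studs in front of the box's -y side. At rest its outer face stands 18 mm out from the box wall (y = -118 mm in the box's frame); it slides straight towards the box (+y of the box) when pressed. The point moves with the plate; axes as the box's.
- base_a: lower crib slat nearer the box, lying loose on the bench parallel to the box's side, its centreline 51 mm from the box wall: pine packing slat, 120 x 22 x 15 mm. Origin: centre of its underside; x along its length, z up.
- base_b: lower crib slat farther from the box, lying loose and parallel to the first, its centreline 121 mm from the box wall: pine packing slat, 120 x 22 x 15 mm. Origin: centre of its underside; x along its length, z up.
- slat_a: loose slat on the bench, to be laid on the crib (either of the two at either end): pine packing slat, 120 x 22 x 15 mm. Origin: centre of its underside; x along its length, z up. Laid on the lower slats its underside is 15 mm above the bench, its top 30 mm; centred across the two lower slats its near end is 26 mm from the box wall, 8 mm clear of the backing plate when lowered from above.
- slat_b: the second loose slat to be laid on the crib: pine packing slat, 120 x 22 x 15 mm. Origin: centre of its underside; x along its length, z up.
- block: black terminal block, 0.16 to 0.28 kg: a base 130 (x) x 60 (y) x 18 mm high with brass screws, and in its middle a raised module 48 (x) x 60 (y) mm that rises from 18 to 48 mm above the underside, flush with the base's long sides; the same either way round. To be gripped by the module across its 48 mm. Origin: centre of its underside; x along its length, z up. On the crib its underside is 30 mm above the bench.
- meter: black panel meter, 150 x 100 x 38 mm, to be left alone. Origin: centre of its underside.
- driver: screwdriver with an orange handle lying on the bench, 200 mm long and 26 mm high, to be left alone. Origin: middle of its length, underside; x from handle to tip.
- spare: white spare breaker, 54 x 75 x 65 mm high, standing on the bench, to be left alone. Origin: centre of its underside.
There are look-alikes about, which are no part of the job. What is shaped like the block but blue is not meant. Leave any pink look-alike of the slat_a alone.

How it is judged:
By the outcome, as a careful person would: the job done as asked, in the order asked, and still so for the second after the job is handed in, while the arm keeps its last pose, push and grip.
It also fails if it takes over 72 s, if anything falls off the work surface, if the arm or the gripper's body presses on something with over 40 N, if the wrist force passes 120 N, or if a joint passes its speed limit or range.

## Working session

There is one attempt and no reset: what is moved stays moved. The work goes in short steps, Python scripts to look and compute and a tool call to move; the robot and the scene stay as the last step left them, time stands still between calls to the robot, and variables do not carry over. Pictures are saved under pics/ and viewed, and the job is handed in when it is done.

Besides the shell and the picture viewer there is one more tool, called after "Call:" in YAML: its name, and indented under it one key for each argument. apply_moves: Moves the arm, as the interface text tells. Its arguments: {"type":"object","properties":{"motion":{"type":"array"},"hand":{"type":"number"}},"required":["motion"]}

```bash
mkdir -p pics; ls
python3 - <<'E'
from plant import ctrl
import cv2,numpy as np
print(ctrl.get_obs())
for n in("scene","top"):
    p,d=ctrl.snapshot(n); cv2.imwrite(f"pics/{n}0.png",p); np.save(f"pics/{n}0.npy",d); m=ctrl.camera_model(n); print(m)
E
```

```text
pics
{'clock': 0.0, 'joint_pos': array([-5.43102844e+01,  2.05908553e+01,  6.33441720e-01, -1.81593106e-02,
       -7.01370091e+01, -1.65061529e+01]), 'qvel': array([-0.03264237, -0.04690843, -0.02646853, -0.05754802,  0.03805372,
        0.00717815]), 'tau': array([ 1.23708454e-03, -5.82721031e+01,  2.93056995e+01,  6.99707955e+00,
        6.86865402e-03, -1.83443558e-04]), 'tool_pos': array([ 0.22159188, -0.63706639,  0.22563289]), 'orientation': array([-1.79989538e+02, -9.53818679e-02,  1.09177370e+02]), 'force': array([-0.49879559, -0.95651826, -0.101476  ]), 'moment': array([ 0.04658461, -0.02012936, -0.0075045 ]), 'opening': 0.08762850520763947}
{'fx': 442.77646693086325, 'fy': 442.77646693086325, 'cx': 320.0900502356991, 'cy': 201.40607196666838, 'k1': -0.021152472008834543, 'cam_to_world': array([[ 0.60226189,  0.52194312, -0.60403311,  1.24986896],
       [ 0.79803404, -0.37416247,  0.47238132, -0.605023  ],
       [ 0.02054966, -0.76653625, -0.64187217,  0.8181679 ],
       [ 0.        ,  0.        ,  0.        ,  1.        ]])}
{'fx': 499.33617605975405, 'fy': 499.33617605975405, 'cx': 315.187411453739, 'cy': 202.23192209147916, 'k1': -0.04749056404381548, 'cam_to_world': array([[-0.0110593 , -0.99428644,  0.1061705 ,  0.4146711 ],
       [-0.99983646,  0.00947631, -0.01540281, -0.04629704],
       [ 0.0143087 , -0.10632348, -0.99422863,  1.27321324],
       [ 0.        ,  0.        ,  0.        ,  1.        ]])}
```

View pics/top0.png

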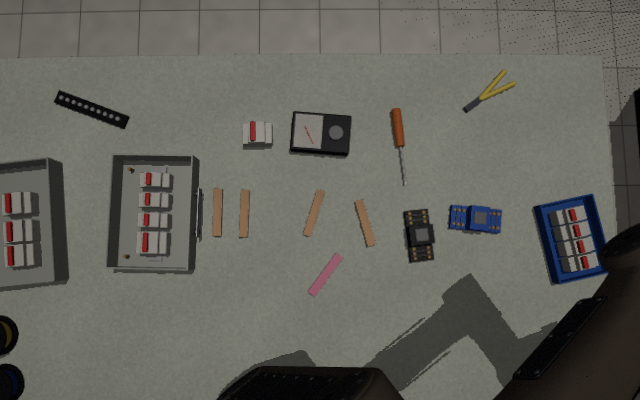

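View pics/scene0.png

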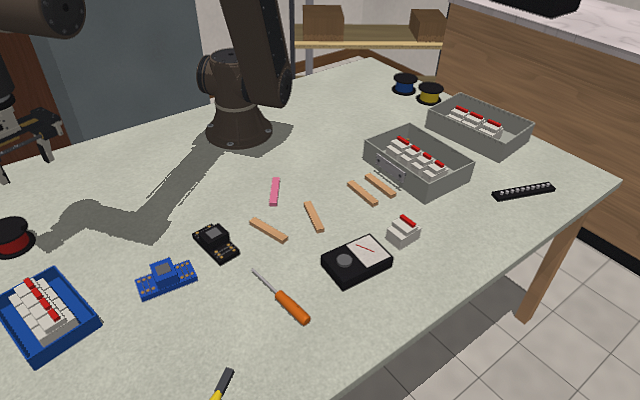

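Top view candidates:
- **Slats:** tan loose slats at (313,213) and (365,222). The pink one at (325,274) is a look-alike. The tan ones at (217,212) and (244,213) are the laid base slats.
- **Block:** black at (420,235). The blue one at (475,218) is a look-alike, and the black strip at (91,108) and the meter at (321,133) are not it.
- **Box:** the grey one at (153,212) with the plate on its right side at (199,213). The grey one at (25,222) and the blue one at (570,238) are decoys.

Next I check the choice in a close crop and measure.

```bash
cat > h.py <<'E'
import cv2,numpy as np
from plant import ctrl
def world(name,d):
    m=ctrl.camera_model(name); K=np.array([[m['fx'],0,m['cx']],[0,m['fy'],m['cy']],[0,0,1]])
    h,w=d.shape; u,v=np.meshgrid(np.arange(w),np.arange(h))
    p=cv2.undistortPoints(np.stack([u,v],-1).reshape(-1,1,2).astype(float),K,np.array([m['k1'],0,0,0.])).reshape(h,w,2)
    c=np.dstack([p*d[...,None],d]); T=m['cam_to_world']
    return c@T[:3,:3].T+T[:3,3]
def rect(P,mask):
    pts=P[mask][:,:2].astype(np.float32)*1000
    (c,s,a)=cv2.minAreaRect(pts)
    if s[0]<s[1]: s=(s[1],s[0]); a+=90
    a=(a+90)%180-90
    return np.round(c,1),np.round(s,1),round(a,2),np.round(np.median(P[mask][:,2])*1000,1),len(pts)
def roi(mask,x0,y0,x1,y1):
    o=np.zeros_like(mask); o[y0:y1,x0:x1]=mask[y0:y1,x0:x1]; return o
def grab(name,tag,crop=None,k=4):
    p,d=ctrl.snapshot(name); np.save(f"pics/{name}{tag}.npy",d); cv2.imwrite(f"pics/{name}{tag}.png",p)
    if crop: 
        x0,y0,x1,y1=crop; cv2.imwrite(f"pics/{name}{tag}c.png",cv2.resize(p[y0:y1,x0:x1],None,fx=k,fy=k,interpolation=cv2.INTER_CUBIC))
    return p,d,world(name,d)
E
python3 - <<'E'
from h import *
p=cv2.imread("pics/top0.png"); d=np.load("pics/top0.npy"); P=world("top",d); Z=P[...,2]
print("bench z",[ (np.round(Z[r,c],4)) for r,c in((250,220),(180,340),(300,450),(120,200),(170,480))])
zs=np.median(Z[240:260,210:300])
M=lambda lo,hi:(Z-zs>lo)&(Z-zs<hi)
for n,b,lo,hi in [("base_a",(208,180,229,245),.009,.022),("base_b",(232,180,256,245),.009,.022),("slat1",(298,182,330,242),.009,.022),("slat2",(350,192,380,252),.009,.022),
  ("block",(395,200,442,270),.01,.06),("module",(395,200,442,270),.035,.06),("boxrim",(100,145,205,280),.068,.09),("plate",(195,180,207,245),.03,.09),
  ("meter",(285,105,358,162),.02,.05),("spare",(238,115,276,150),.045,.08),("driver",(385,100,412,190),.004,.04)]:
    print(n,rect(P,roi(M(lo,hi),*b)))
c1=cv2.resize(p[140:290,100:260],None,fx=4,fy=4,interpolation=cv2.INTER_CUBIC)
c2=cv2.resize(p[170:290,290:490],None,fx=4,fy=4,interpolation=cv2.INTER_CUBIC)
cv2.imwrite("pics/c1.png",c1);cv2.imwrite("pics/c2.png",c2)
E
```

```text
bench z [np.float64(0.0002), np.float64(0.0019), np.float64(-0.0063), np.float64(-0.0016), np.float64(0.002)]
base_a (array([527.1, 182.9]), array([117.4,  23.3]), -1.67, np.float64(14.6), 419)
base_b (array([523.9, 116.5]), array([117.3,  29. ]), -0.46, np.float64(14.8), 419)
slat1 (array([522.5, -62.4]), array([119.8,  23.3]), -18.91, np.float64(15.1), 408)
slat2 (array([ 496.3, -191.7]), array([119.6,  22.9]), 14.59, np.float64(15.2), 417)
block (array([ 462.7, -326.1]), array([130.5,  61.3]), 4.76, np.float64(20.8), 1278)
module (array([ 462.8, -325.7]), array([61.1, 47.8]), -84.48, np.float64(48.5), 476)
boxrim (array([526.5, 328.3]), array([279.7, 221.1]), -1.45, np.float64(73.4), 1283)
plate (array([534.1, 222.8]), array([144.1,  19.2]), 2.76, np.float64(61.1), 262)
meter (array([725.2, -81.2]), array([150.2, 102.3]), 85.1, np.float64(38.7), 2330)
spare (array([723.6,  81. ]), array([65.5, 55.7]), -89.04, np.float64(55.9), 382)
driver (array([ 700. , -282.9]), array([236.4,  68.6]), -1.51, np.float64(18.1), 630)
```

View pics/c1.png

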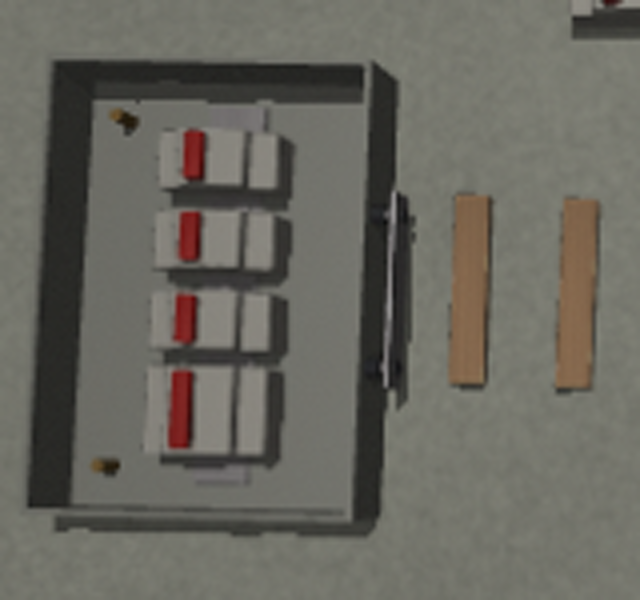

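View pics/c2.png

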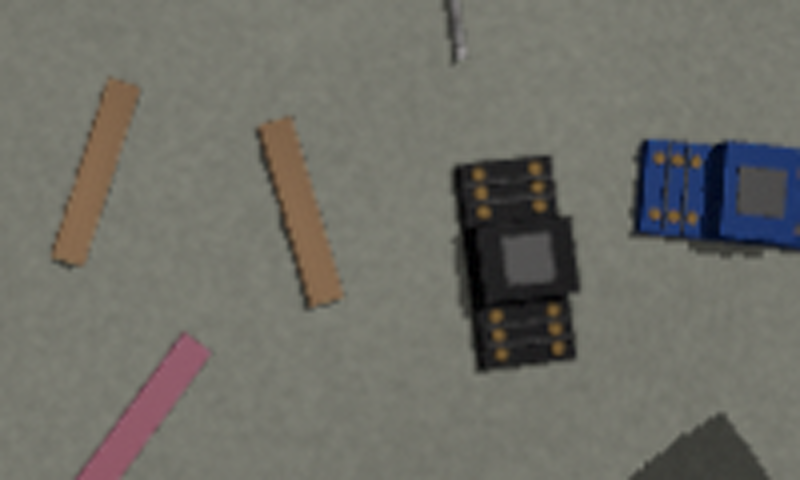

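Run:
```python
from h import *
for n in("top","scene"):
    p=cv2.imread(f"pics/{n}0.png"); d=np.load(f"pics/{n}0.npy"); P=world(n,d); Z=P[...,2]
    hsv=cv2.cvtColor(p,cv2.COLOR_BGR2HSV)
    tan=((hsv[...,0]>6)&(hsv[...,0]<20)&(hsv[...,1]>70)&(Z<.03)&(Z>.011)&(P[...,0]<.65)&(P[...,0]>.4)&(P[...,1]>-.3)&(P[...,1]<.3)).astype(np.uint8)
    k,l,s,c=cv2.connectedComponentsWithStats(tan)
    for i in range(1,k):
        if s[i,4]>100:
            m=l==i; q=P[m]; print(n,np.round(c[i]),rect(P,m), "mean",np.round(q.mean(0)*1000,1), "pca",np.round(np.degrees(np.arctan((lambda v:v[1]/v[0])(np.linalg.svd(q[:,:2]-q[:,:2].mean(0),full_matrices=False)[2][0]))),2))
    X,Y=P[...,0],P[...,1]
    for nm,m in [("wall",(X>.38)&(X<.67)&(Y>.19)&(Y<.26)&(Z>.01)&(Z<.065)),]:
        pass
    if n=="scene":
        W=(X>.37)&(X<.68)&(Y>.18)&(Y<.28)&(Z>.008)&(Z<.07)
        q=P[W]; print("count",len(q)); h,e=np.histogram((q[:,1]+np.tan(np.radians(1.6))*(q[:,0]-.527))*1000,bins=np.arange(180,281,2)); print(list(zip(e.astype(int),h)))
        np.save("pics/q.npy",q)
    R=(Z>.071)&(Z<.082)&(X>.33)&(X<.72)&(Y>.19)&(Y<.46); print(n,"rim",rect(P,R))
```

```text
top [217. 213.] (array([527., 183.]), array([117.3,  22.8]), -1.36, np.float64(14.9), 386) mean [525.3 182.6  15. ] pca -1.7
top [244. 213.] (array([523.6, 114.9]), array([117.2,  22. ]), -2.51, np.float64(15.1), 372) mean [523.3 114.8  15.1] pca -2.42
top [313. 213.] (array([522.9, -61.4]), array([119.7,  20.7]), -18.22, np.float64(15.4), 360) mean [522.  -61.2  15.4] pca -18.52
top [365. 223.] (array([ 496.5, -191. ]), array([118.9,  21.7]), 14.59, np.float64(15.3), 381) mean [ 496.2 -190.9   15.5] pca 14.83
top rim (array([526.5, 328.6]), array([279.7, 220.6]), -1.47, np.float64(74.2), 995)
scene [381. 184.] (array([529.7, 182.3]), array([122.8,  24.9]), -0.16, np.float64(13.8), 184) mean [533.8 181.7  13.8] pca -1.38
scene [363. 192.] (array([528. , 114.9]), array([120.7,  24.2]), -2.89, np.float64(13.9), 199) mean [529.6 114.   14.1] pca -2.71
scene [314. 215.] (array([527.5, -62.5]), array([122.5,  21.2]), -19.21, np.float64(14.3), 221) mean [529.6 -63.2  14.3] pca -18.36
scene [268. 229.] (array([ 500.1, -190.4]), array([121.1,  24.2]), 14.08, np.float64(14.2), 272) mean [ 502
[... 953 characters left out ...]
214)), (np.int64(240), np.int64(78)), (np.int64(242), np.int64(13)), (np.int64(244), np.int64(7)), (np.int64(246), np.int64(8)), (np.int64(248), np.int64(5)), (np.int64(250), np.int64(14)), (np.int64(252), np.int64(9)), (np.int64(254), np.int64(7)), (np.int64(256), np.int64(6)), (np.int64(258), np.int64(8)), (np.int64(260), np.int64(7)), (np.int64(262), np.int64(11)), (np.int64(264), np.int64(9)), (np.int64(266), np.int64(5)), (np.int64(268), np.int64(10)), (np.int64(270), np.int64(12)), (np.int64(272), np.int64(10)), (np.int64(274), np.int64(6)), (np.int64(276), np.int64(10)), (np.int64(278), np.int64(6))]
scene rim (array([527.6, 327.4]), array([285.1, 222.5]), -0.8, np.float64(73.1), 483)
```

Run:
```python
from h import *
q=np.load("pics/q.npy"); s=(q[:,1]+np.tan(np.radians(1.6))*(q[:,0]-.527))*1000
for n,a,b in(("plate",213,226),("wall",230,244)):
    w=q[(s>a)&(s<b)]
    f=np.polyfit(w[:,0]-.527,w[:,1],1)
    for _ in range(3):
        r=w[:,1]-np.polyval(f,w[:,0]-.527); w=w[abs(r)<2.5*r.std()]; f=np.polyfit(w[:,0]-.527,w[:,1],1)
    print(n,np.degrees(np.arctan(f[0])),f[1],np.percentile(w[:,0],[1,50,99]),np.percentile(w[:,2],[1,99]),len(w))
p=cv2.imread("pics/top0.png"); d=np.load("pics/top0.npy"); P=world("top",d)
X,Y,Z=P[...,0],P[...,1],P[...,2]
# rim: right wall
for a,b in((.21,.26),(.40,.45)):
    w=P[(Z>.070)&(Z<.082)&(X>.4)&(X<.65)&(Y>a)&(Y<b)]
    f=np.polyfit(w[:,0]-.527,w[:,1],1); print("rim",np.degrees(np.arctan(f[0])),f[1],len(w),np.percentile(w[:,1],[2,50,98]))
w=P[(Z>.064)&(Z<.082)&(X>.4)&(X<.65)&(Y>.2)&(Y<.226)]
print("plate top",np.percentile(w,[1,50,99],axis=0),len(w))
```

```text
plate -1.7371302652689948 0.22004084104326196 [0.46665005 0.53007264 0.58557352] [0.03388652 0.06962745] 284
wall -1.9764760295721882 0.23733037727121478 [0.38774981 0.5787671  0.66458341] [0.0085     0.06963654] 830
rim -1.327264364518157 0.2337361331878467 290 [0.21815737 0.23723802 0.24307459]
rim -1.0123196579889093 0.43460662030436037 231 [0.43026239 0.43471032 0.43885043]
plate top [[0.46415349 0.21693144 0.06432612]
 [0.52196531 0.22020528 0.07104765]
 [0.58040865 0.22315245 0.0766776 ]] 116
```

Call:
apply_moves:
  motion:
    - [[27.6,44.6,-12.5],-4.4]
    - [[27.6,44.6,-12.5],-4.4]
    - [[27.6,44.6,-12.5],-4.4]
    - [[27.6,44.6,-12.5],-4.4]
    - [[27.6,44.6,-12.5],-4.4]
    - [[27.6,44.6,-12.5],-4.4]
    - [[27.6,44.6,-12.5],-4.4]
    - [[27.6,44.6,-12.5],-4.4]
    - [[27.6,44.6,-12.5],-4.4]
    - [[27.6,44.6,-12.5],-4.4]
  hand: 5

```text
clock: 1.1
tool_pos: [0.4783, -0.222, 0.1102]
orientation: [180.0, 0.0, 104.8]
force: [0.9, -1.4, -0.4]
opening: 0.0501
```

Call:
apply_moves:
  motion:
    - [[0,0,0],0]
    - [[0,0,0],0]
    - [[0,0,0],0]
    - [[0,0,0],0]

```text
clock: 1.5
tool_pos: [0.4772, -0.2249, 0.1109]
orientation: [180.0, 0.0, 104.7]
force: [0.7, -0.5, -0.2]
opening: 0.0495
```

Run:
```python
from h import *
o=ctrl.get_obs(); print(o['clock'],o['tool_pos'],o['orientation'],o['force'],o['opening'])
grab("top",1,(300,140,460,290)); grab("scene",1,(180,130,380,280))
```

```text
1.5 [ 0.4772051  -0.22489235  0.11086958] [1.79988757e+02 6.52327484e-03 1.04692963e+02] [ 0.67574164 -0.50781542 -0.20055799] 0.049545024228893425
```

View pics/scene1c.png

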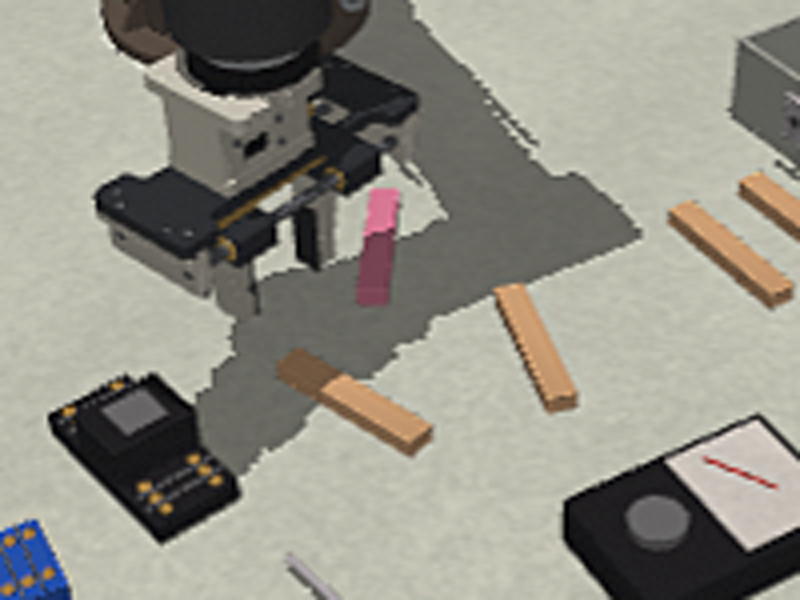

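Call:
apply_moves:
  motion:
    - [[2.1,3.4,-4],0]
    - [[2.1,3.4,-4],0]
    - [[2.1,3.4,-7],0]
    - [[2.1,3.4,-9],0]
    - [[2.1,3.4,-9],0]
    - [[2.1,3.4,-9],0]

```text
clock: 2.2
tool_pos: [0.4986, -0.1906, 0.0211]
orientation: [-180.0, 0.0, 104.8]
force: [0.1, 0.6, 0.5]
opening: 0.0502
```

Run:
```python
from h import *
o=ctrl.get_obs(); print(o['clock'],o['tool_pos'],o['orientation'],o['force'],o['opening'])
grab("scene",2,(220,150,380,270),5)
```

```text
2.2 [ 0.49864258 -0.19055914  0.02109197] [-1.79969726e+02  8.87848435e-03  1.04753655e+02] [0.06022091 0.59477049 0.50049048] 0.05021603114828933
```

View pics/scene2c.png

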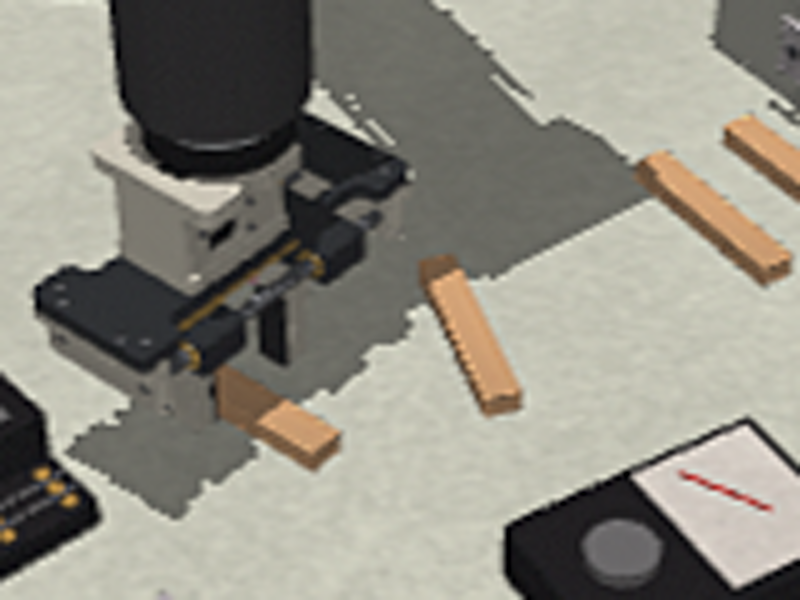

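The fingers straddle the slat at (265,410 in the crop), so I lower to about 4 mm and close.

Call:
apply_moves:
  motion:
    - [[0,0,-1.0],0]
    - [[0,0,-1.7],0]
    - [[0,0,-1.7],0]
    - [[0,0,-1.7],0]

```text
clock: 2.65
tool_pos: [0.4986, -0.1899, 0.0035]
orientation: [-180.0, -0.0, 104.8]
force: [-0.3, 0.1, 0.1]
opening: 0.0497
```

Call:
apply_moves:
  motion:
    - [[0,0,0],0]
    - [[0,0,0],0]
    - [[0,0,0],0]
    - [[0,0,0],0]
    - [[0,0,0],0]
    - [[0,0,0],0]
  hand: 1.2

```text
clock: 3.25
tool_pos: [0.4988, -0.1899, 0.0038]
orientation: [180.0, 0.0, 104.8]
force: [-0.4, 0.7, 1.4]
opening: 0.0217
```

Call:
apply_moves:
  motion:
    - [[0,0,2],0]
    - [[0,0,5],0]
    - [[0,0,9],0]
    - [[0,0,9],0]
    - [[0,0,9],0]

```text
clock: 3.75
tool_pos: [0.4993, -0.1899, 0.0946]
orientation: [179.9, 0.0, 104.8]
force: [-0.4, 0.4, -0.9]
opening: 0.0219
```

Run:
```python
from h import *
o=ctrl.get_obs(); print(o['clock'],o['tool_pos'],o['orientation'],o['force'],o['opening'])
grab("scene",3,(220,110,380,230),5)
```

```text
3.75 [ 0.49929388 -0.18985877  0.09463092] [1.79851455e+02 2.82667075e-02 1.04771467e+02] [-0.40977277  0.44557882 -0.87927667] 0.021862628383871572
```

View pics/scene3c.png

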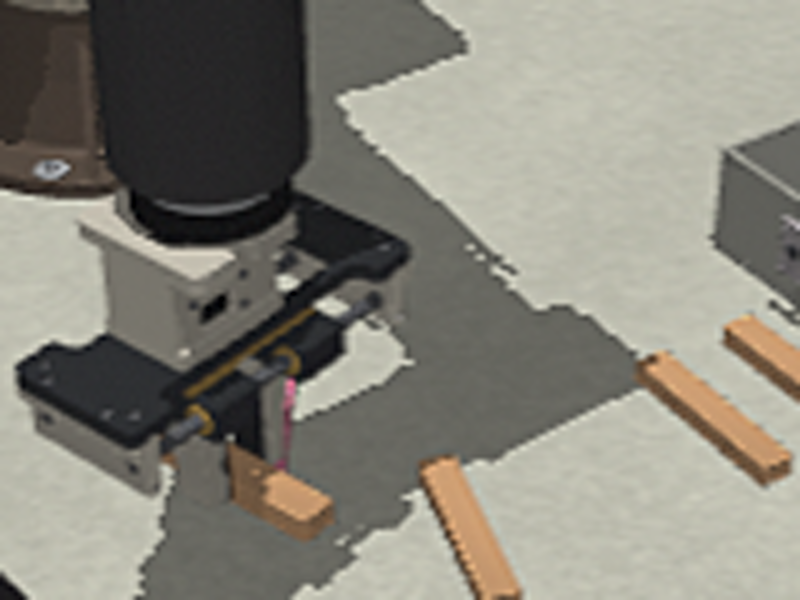

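Call:
apply_moves:
  motion:
    - [[7,34,0],73.5]
    - [[7,34,0],73.5]
    - [[7,34,0],73.5]
    - [[7,34,0],73.5]
    - [[7,34,0],73.5]
    - [[7,34,0],73.5]
    - [[7,34,0],73.5]
    - [[7,34,0],73.5]
    - [[7,34,0],73.5]
    - [[7,34,0],73.5]

```text
clock: 4.8
tool_pos: [0.5677, 0.1501, 0.0918]
orientation: [-179.9, -0.2, 178.4]
force: [-0.2, -0.4, -0.1]
opening: 0.0217
```

Call:
apply_moves:
  motion:
    - [[0,0,0],0]
    - [[0,0,0],0]
    - [[0,0,0],0]

```text
clock: 5.1
tool_pos: [0.5686, 0.1496, 0.0935]
orientation: [-180.0, -0.0, 178.2]
force: [-0.4, 0.3, -0.3]
opening: 0.0219
```

Run:
```python
from h import *
grab("scene",4,(320,90,480,210),5)
p,d,P=grab("top",4,(120,130,280,250),5)
```

```text
(no output)
```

View pics/scene4c.png

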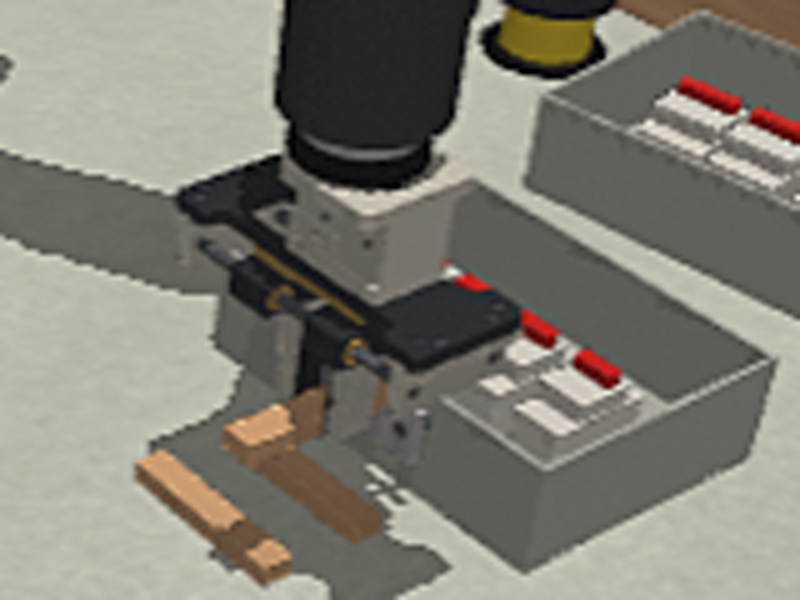

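View pics/top4c.png

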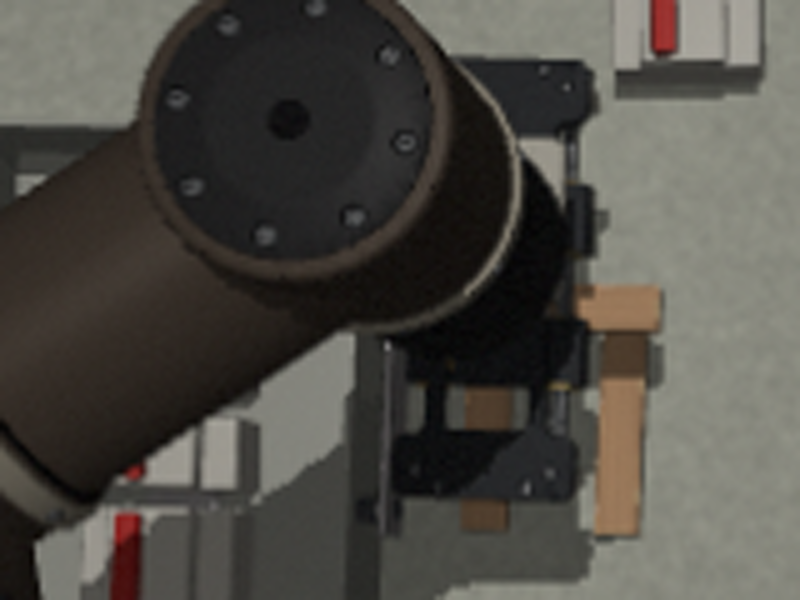

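Run:
```python
from h import *
for n in("top","scene"):
    p=cv2.imread(f"pics/{n}4.png"); P=world(n,np.load(f"pics/{n}4.npy"))
    hsv=cv2.cvtColor(p,cv2.COLOR_BGR2HSV); X,Y,Z=P[...,0],P[...,1],P[...,2]
    m=(hsv[...,0]>6)&(hsv[...,0]<20)&(hsv[...,1]>70)&(Z>.095)&(Z<.115)&(X>.5)&(X<.63)&(Y<.16)&(Y>.05)
    print(n,rect(P,m),np.percentile(P[m],[1,50,99],axis=0).round(4).tolist())
```

```text
top (array([566.9, 110.9]), array([49.5, 21.8]), 88.05, np.float64(105.0), 156) [[0.5558, 0.0863, 0.0997], [0.5676, 0.1042, 0.105], [0.5777, 0.1247, 0.1107]]
scene (array([571.6, 121.7]), array([74.9, 25.6]), 88.63, np.float64(103.1), 163) [[0.5593, 0.0847, 0.0954], [0.5729, 0.1127, 0.1031], [0.5836, 0.156, 0.1078]]
```

Call:
apply_moves:
  motion:
    - [[0,0.4,-3],0]
    - [[0,0.4,-5.5],0]
    - [[0,0.4,-6.5],0]
    - [[0,0.4,-7.0],0]
    - [[0,0.4,-7.2],0]
    - [[0,0.4,-7.3],0]
    - [[0,0.4,-7.4],0]
    - [[0,0.4,-7.4],0]

```text
clock: 6.0
tool_pos: [0.569, 0.1543, 0.0203]
orientation: [180.0, 0.1, 178.3]
force: [0.5, -0.3, 1.2]
opening: 0.0216
```

Call:
apply_moves:
  motion:
    - [[0,0,-0.05],0]
    - [[0,0,-0.1],0]
    - [[0,0,-0.1],0]

```text
clock: 6.3
tool_pos: [0.5688, 0.1541, 0.0188]
orientation: [180.0, 0.0, 178.3]
force: [-0.2, -0.4, 0.6]
opening: 0.0217
```

Down another 0.5 mm, then release to 4 cm gently, and rise.

Call:
apply_moves:
  motion:
    - [[0,0,-0.05],0]
    - [[0,0,-0.05],0]
    - [[0,0,-0.05],0]

```text
clock: 6.6
tool_pos: [0.5688, 0.1541, 0.0188]
orientation: [180.0, 0.0, 178.3]
force: [-2.3, -0.9, 5.9]
opening: 0.0218
```

Call:
apply_moves:
  motion:
    - [[0,0,0],0]
    - [[0,0,0],0]
    - [[0,0,0],0]
    - [[0,0,0],0]
  hand: 4

```text
clock: 7.0
tool_pos: [0.5687, 0.154, 0.018]
orientation: [-180.0, -0.0, 178.3]
force: [0.3, 0.4, -1.0]
opening: 0.0394
```

Call:
apply_moves:
  motion:
    - [[0,0,2],0]
    - [[0,0,6],0]
    - [[0,0,10],0]
    - [[-2.5,-6,10],-50]
    - [[-4.6,-21.6,10],-106.8]
    - [[-4.6,-21.6,10],-106.8]
    - [[-4.6,-21.6,10],-106.8]
    - [[-4.6,-21.6,10],-106.8]
    - [[-4.6,-21.6,10],-106.8]
    - [[-4.6,-21.6,10],-106.8]

```text
clock: 8.0
tool_pos: [0.5224, -0.0631, 0.1182]
orientation: [180.0, -0.0, 117.6]
force: [-0.1, -0.2, -1.0]
opening: 0.0403
```

Call:
apply_moves:
  motion:
    - [[0.1,0.2,0],-46.1]
    - [[0.1,0.2,0],-46.1]
    - [[0.1,0.2,0],-46.1]
    - [[0.1,0.2,0],-46.1]
    - [[0.1,0.2,0],-46.1]
    - [[0.1,0.2,0],-46.1]
    - [[0.1,0.2,0],-46.1]
  hand: 5

```text
clock: 8.7
tool_pos: [0.5236, -0.0599, 0.1181]
orientation: [-180.0, 0.0, 72.0]
force: [0.7, -0.1, -0.6]
opening: 0.0502
```

Run:
```python
from h import *
grab("scene",5,(250,90,450,240),4)
p,d,P=grab("top",5,(100,140,260,290),4)
for n in("top","scene"):
    p=cv2.imread(f"pics/{n}5.png"); P=world(n,np.load(f"pics/{n}5.npy"))
    hsv=cv2.cvtColor(p,cv2.COLOR_BGR2HSV); X,Y,Z=P[...,0],P[...,1],P[...,2]
    tan=(hsv[...,0]>6)&(hsv[...,0]<20)&(hsv[...,1]>70)
    m=tan&(Z>.025)&(Z<.036)&(X>.5)&(X<.63)&(Y<.26)&(Y>.05)
    print(n,rect(P,m),P[m].mean(0))
    print(rect(P,tan&(Z>.011)&(Z<.022)&(X<.59)&(X>.44)&(Y<.2)&(Y>.16)),rect(P,tan&(Z>.011)&(Z<.022)&(X<.59)&(X>.44)&(Y<.13)&(Y>.1)))
```

```text
top (array([0., 0.]), array([0., 0.]), 0.0, np.float64(nan), 0) [nan nan nan]
(array([0., 0.]), array([0., 0.]), 0.0, np.float64(nan), 0) (array([0., 0.]), array([0., 0.]), 0.0, np.float64(nan), 0)
scene (array([572.4, 149.8]), array([120. ,  26.1]), 88.51, np.float64(28.7), 221) [0.57333438 0.14769092 0.02870542]
(array([529.9, 178. ]), array([119.3,  34.6]), 1.45, np.float64(14.0), 136) (array([528.7, 117.2]), array([122.4,  27.2]), -2.24, np.float64(14.0), 149)
  return _methods._mean(a, axis=axis, dtype=dtype,
  ret = ret.dtype.type(ret / rcount)
<stdin>:9: RuntimeWarning: Mean of empty slice.
  ret = um.true_divide(
```

View pics/top5c.png

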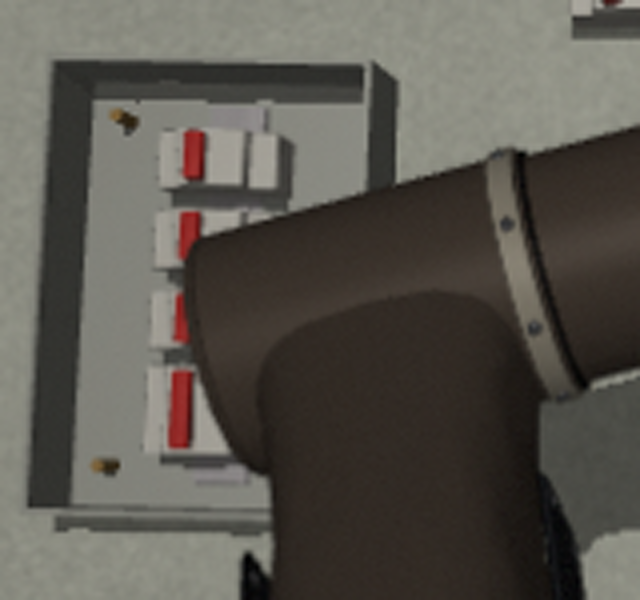

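View pics/scene5c.png

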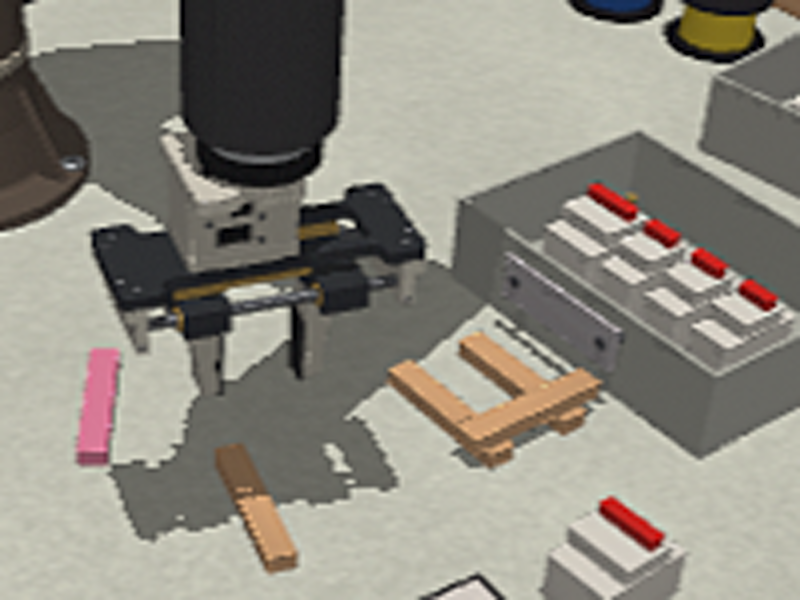

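Call:
apply_moves:
  motion:
    - [[0,-0.2,-4],-0.5]
    - [[0,-0.2,-8],-0.5]
    - [[0,-0.2,-10.5],-0.5]
    - [[0,-0.2,-11.4],-0.5]
    - [[0,-0.2,-11.4],-0.5]
    - [[0,-0.2,-11.4],-0.5]

```text
clock: 9.4
tool_pos: [0.5246, -0.0618, 0.0051]
orientation: [179.9, -0.0, 71.6]
force: [-0.7, 0.8, 0.1]
opening: 0.0501
```

Call:
apply_moves:
  motion:
    - [[0,0,0],0]
    - [[0,0,0],0]
    - [[0,0,0],0]
    - [[0,0,0],0]
    - [[0,0,0],0]
    - [[0,0,0],0]
  hand: 1.2

```text
clock: 10.0
tool_pos: [0.524, -0.0618, 0.0046]
orientation: [180.0, -0.0, 71.5]
force: [-2.1, 1.9, 5.8]
opening: 0.022
```

Call:
apply_moves:
  motion:
    - [[0,0,2],0]
    - [[0,0,5],0]
    - [[0,0,9],0]
    - [[0,0,9],0]
    - [[0,0,9],0]

```text
clock: 10.5
tool_pos: [0.5242, -0.0617, 0.095]
orientation: [179.9, -0.1, 71.5]
force: [-0.7, -0.5, -0.3]
opening: 0.0214
```

Call:
apply_moves:
  motion:
    - [[-4.4,21.6,0],106.8]
    - [[-4.4,21.6,0],106.8]
    - [[-4.4,21.6,0],106.8]
    - [[-4.4,21.6,0],106.8]
    - [[-4.4,21.6,0],106.8]
    - [[-4.4,21.6,0],106.8]
    - [[-4.4,21.6,0],106.8]
    - [[-4.4,21.6,0],106.8]
    - [[-4.4,21.6,0],106.8]
    - [[-4.4,21.6,0],106.8]

```text
clock: 11.5
tool_pos: [0.4788, 0.1535, 0.0926]
orientation: [-179.9, -0.1, 157.8]
force: [0.4, 0.3, -0.4]
opening: 0.0214
```

Call:
apply_moves:
  motion:
    - [[0,0,0],21.0]
    - [[0,0,0],21.0]
    - [[0,0,0],21.0]
    - [[0,0,0],21.0]
    - [[0,0,0],21.0]

```text
clock: 12.0
tool_pos: [0.4792, 0.1537, 0.0932]
orientation: [-179.9, -0.1, 178.3]
force: [-0.6, 0.1, 0.2]
opening: 0.0223
```

Run:
```python
from h import *
grab("scene",6,(320,90,480,210),5); grab("top",6)
for n in("top","scene"):
    p=cv2.imread(f"pics/{n}6.png"); P=world(n,np.load(f"pics/{n}6.npy"))
    hsv=cv2.cvtColor(p,cv2.COLOR_BGR2HSV); X,Y,Z=P[...,0],P[...,1],P[...,2]
    m=(hsv[...,0]>6)&(hsv[...,0]<20)&(hsv[...,1]>70)&(Z>.095)&(Z<.115)&(X>.4)&(X<.63)&(Y<.26)&(Y>.05)
    if m.sum()>10: print(n,rect(P,m),np.percentile(P[m],[1,50,99],axis=0).round(4).tolist())
```

```text
top (array([477.1, 109.9]), array([38.9, 21.5]), 89.51, np.float64(103.4), 162) [[0.4665, 0.0908, 0.0972], [0.4781, 0.1098, 0.1034], [0.4878, 0.1287, 0.1095]]
scene (array([488.1, 126.3]), array([74.7, 36.9]), 87.63, np.float64(102.1), 137) [[0.47, 0.0898, 0.0954], [0.4842, 0.1171, 0.1021], [0.4954, 0.1603, 0.1062]]
```

View pics/scene6c.png

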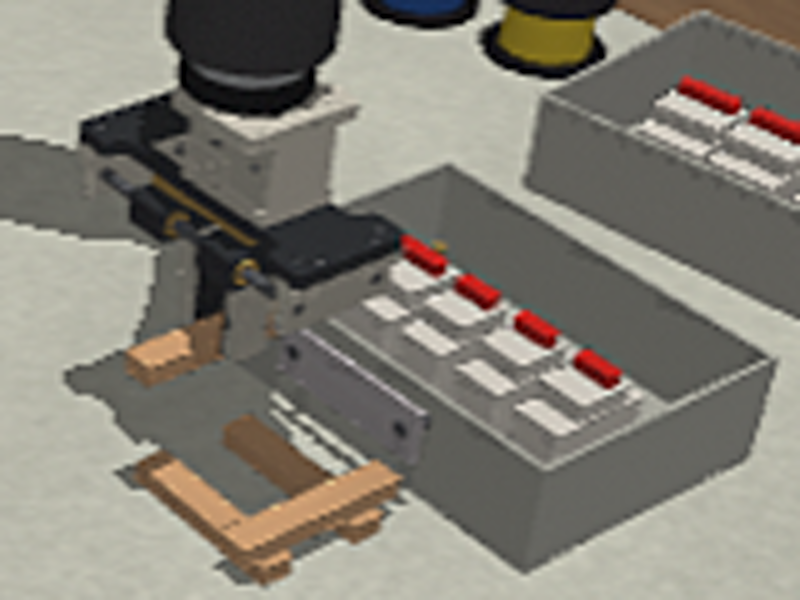

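Call:
apply_moves:
  motion:
    - [[0.2,0.1,-3],0]
    - [[0.2,0.1,-5.5],0]
    - [[0.2,0.1,-6.5],0]
    - [[0.2,0.1,-7.0],0]
    - [[0.2,0.1,-7.2],0]
    - [[0.2,0.1,-7.3],0]
    - [[0.2,0.1,-7.3],0]

```text
clock: 12.8
tool_pos: [0.4821, 0.1554, 0.0218]
orientation: [180.0, 0.1, 178.5]
force: [-0.6, -0.1, -0.6]
opening: 0.0217
```

Call:
apply_moves:
  motion:
    - [[0,0,-0.05],0]
    - [[0,0,-0.1],0]
    - [[0,0,-0.1],0]

```text
clock: 13.1
tool_pos: [0.4818, 0.1551, 0.0204]
orientation: [180.0, 0.0, 178.5]
force: [0.8, 0.2, -1.2]
opening: 0.022
```

Call:
apply_moves:
  motion:
    - [[0,0,-0.05],0]
    - [[0,0,-0.1],0]
    - [[0,0,-0.1],0]
    - [[0,0,-0.1],0]

```text
clock: 13.5
tool_pos: [0.4818, 0.1552, 0.0196]
orientation: [180.0, 0.0, 178.5]
force: [-1.4, 0.5, 5.9]
opening: 0.0215
```

Call:
apply_moves:
  motion:
    - [[0,0,0],0]
    - [[0,0,0],0]
    - [[0,0,0],0]
    - [[0,0,0],0]
  hand: 4

```text
clock: 13.9
tool_pos: [0.4817, 0.155, 0.019]
orientation: [-180.0, -0.0, 178.5]
force: [-0.4, -0.1, -0.1]
opening: 0.0394
```

Call:
apply_moves:
  motion:
    - [[0,0,2],0]
    - [[0,0,6],0]
    - [[0,0,11],0]
    - [[-1.9,-48,12],6.7]
    - [[-1.9,-48,12],6.7]
    - [[-1.9,-48,12],6.7]
    - [[-1.9,-48,12],6.7]
    - [[-1.9,-48,12],6.7]
    - [[-1.9,-48,12],6.7]
    - [[-1.9,-48,12],6.7]

```text
clock: 14.9
tool_pos: [0.4675, -0.1965, 0.1367]
orientation: [-180.0, 0.0, -174.8]
force: [1.3, -0.2, -0.4]
opening: 0.0396
```

Call:
apply_moves:
  motion:
    - [[0,-18,0],0]
    - [[0,-18,0],0]
    - [[0,-18,0],0]
    - [[0,-18,0],0]
    - [[0,-18,0],0]
  hand: 7.5

```text
clock: 15.4
tool_pos: [0.4672, -0.3781, 0.1355]
orientation: [-180.0, -0.1, -175.1]
force: [-0.2, 0.8, -0.6]
opening: 0.0727
```

Run:
```python
from h import *
o=ctrl.get_obs(); print(o['clock'],o['tool_pos'],o['orientation'],o['force'],o['opening'])
grab("scene",7); p,d,P=grab("top",7)
for n in("top","scene"):
    p=cv2.imread(f"pics/{n}7.png"); P=world(n,np.load(f"pics/{n}7.npy"))
    hsv=cv2.cvtColor(p,cv2.COLOR_BGR2HSV); X,Y,Z=P[...,0],P[...,1],P[...,2]
    tan=(hsv[...,0]>6)&(hsv[...,0]<20)&(hsv[...,1]>70)
    m=tan&(Z>.025)&(Z<.036)&(X>.42)&(X<.63)&(Y<.26)&(Y>.05)
    for lo,hi in((.42,.52),(.53,.62)):
        q=m&(X>lo)&(X<hi)
        if q.sum()>9: print(n,rect(P,q),P[q].mean(0).round(4), [np.median(P[q&(Y<.12)][:,2]).round(4),np.median(P[q&(Y>.17)][:,2]).round(4)])
    for a,b in((.16,.2),(.1,.13)):
        q=tan&(Z>.008)&(Z<.022)&(X<.6)&(X>.44)&(Y<b)&(Y>a)
        if q.sum()>9: print("base",rect(P,q))
    q=(Z>.064)&(Z<.082)&(X>.4)&(X<.65)&(Y>.2)&(Y<.226)
    print("plate top",np.percentile(P[q],[1,50,99],axis=0).round(4).tolist())
p=cv2.imread("pics/top7.png");cv2.imwrite("pics/top7c.png",cv2.resize(p[140:290,100:260],None,fx=4,fy=4,interpolation=cv2.INTER_CUBIC))
p=cv2.imread("pics/scene7.png");cv2.imwrite("pics/scene7c.png",cv2.resize(p[100:280,120:460],None,fx=2.3,fy=2.3,interpolation=cv2.INTER_CUBIC))
```

```text
15.4 [ 0.46717856 -0.37805196  0.13551467] [-1.79996041e+02 -6.17209499e-02 -1.75053616e+02] [-0.18187257  0.76817758 -0.63928305] 0.07266463433702793
top (array([481.7, 151. ]), array([117.9,  21.5]), 87.69, np.float64(29.7), 398) [0.4815 0.1512 0.0298] [np.float64(0.0299), np.float64(0.0297)]
top (array([568.2, 149.5]), array([119.1,  22.7]), 87.93, np.float64(29.8), 411) [0.5683 0.1493 0.0299] [np.float64(0.0303), np.float64(0.0295)]
base (array([527.2, 182.2]), array([117.8,  23.6]), -1.12, np.float64(15.0), 262)
base (array([523.9, 114.7]), array([117.9,  23.1]), -2.98, np.float64(14.5), 251)
plate top [[0.4646, 0.2169, 0.0646], [0.5221, 0.2203, 0.0716], [0.5798, 0.2236, 0.0789]]
scene (array([486.1, 151.6]), array([118. ,  26.2]), 88.97, np.float64(28.7), 200) [0.4868 0.1498 0.0287] [np.float64(0.0292), np.float64(0.0285)]
scene (array([573.7, 150. ]), array([122.1,  25.9]), 88.16, np.float64(29.0), 231) [0.5738 0.1477 0.0289] [np.float64(0.0291), np.float64(0.0289)]
base (array([542.8, 178.6]), array([99. , 34.2]), 0.98, np.float64(14.1), 144)
base (array([540.6, 114.1]), array([101.2,  27.6]), -0.14, np.float64(13.9), 150)
plate top [[0.4695, 0.2158, 0.0645], [0.5309, 0.2201, 0.0695], [0.5837, 0.2256, 0.0739]]
```

View pics/top7c.png

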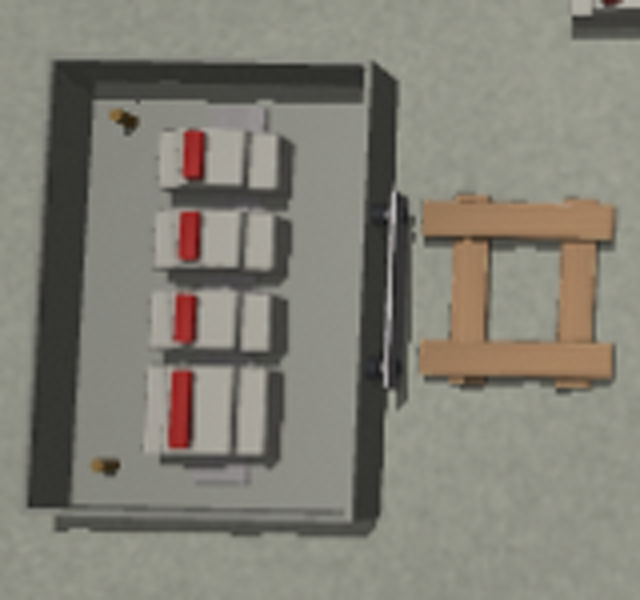

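View pics/scene7c.png

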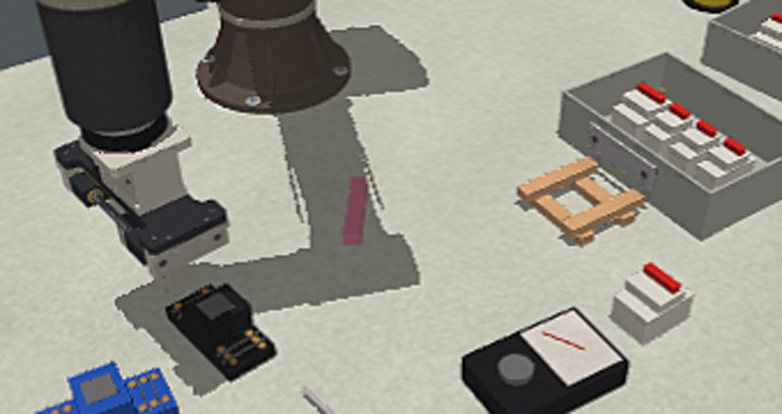

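Call:
apply_moves:
  motion:
    - [[-0.4,5.2,0],0.2]
    - [[-0.4,5.2,0],0.2]
    - [[-0.4,5.2,-4],0.2]
    - [[-0.4,5.2,-8],0.2]
    - [[-0.4,5.2,-10],0.2]
    - [[-0.4,5.2,-11],0.2]
    - [[-0.4,5.2,-11.3],0.2]
    - [[-0.4,5.2,-11.3],0.2]
    - [[-0.4,5.2,-11.3],0.2]

```text
clock: 16.4
tool_pos: [0.4649, -0.3227, 0.0247]
orientation: [-179.9, 0.1, -174.6]
force: [0.6, 0.4, -0.4]
opening: 0.0748
```

Run:
```python
from h import *
grab("scene",8,(160,130,320,270),5)
```

```text
(no output)
```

View pics/scene8c.png

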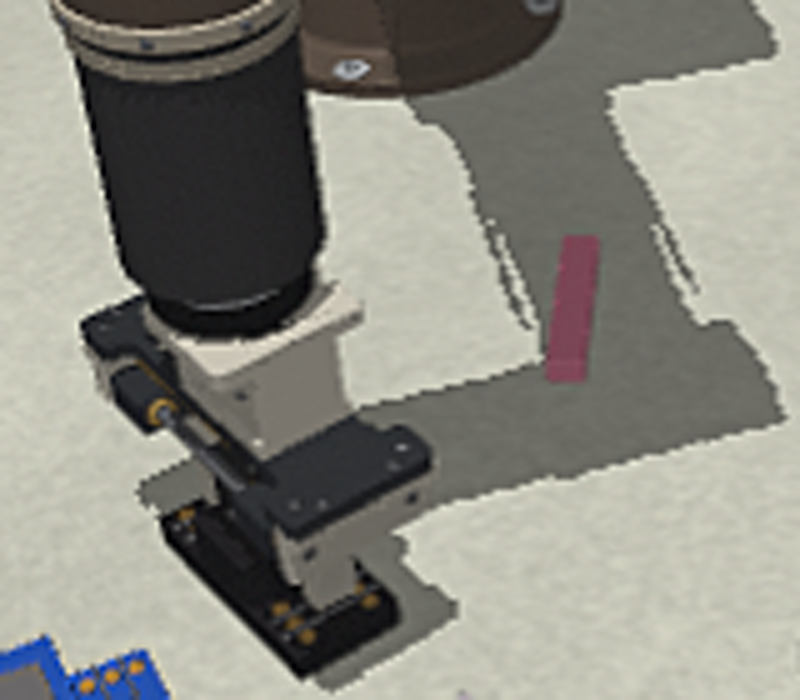

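Call:
apply_moves:
  motion:
    - [[-0.2,-0.3,-0.2],0]
    - [[-0.2,-0.3,-0.2],0]
    - [[-0.2,-0.3,-0.2],0]

```text
clock: 16.75
tool_pos: [0.4618, -0.3258, 0.0217]
orientation: [-180.0, 0.0, -174.7]
force: [-0.2, 1.2, -0.3]
opening: 0.0747
```

Call:
apply_moves:
  motion:
    - [[0,0,0],0]
    - [[0,0,0],0]
    - [[0,0,0],0]
    - [[0,0,0],0]
    - [[0,0,0],0]
    - [[0,0,0],0]
  hand: 3.5

```text
clock: 17.35
tool_pos: [0.4621, -0.3256, 0.0215]
orientation: [-180.0, 0.0, -174.6]
force: [0.9, -0.4, -0.8]
opening: 0.0479
```

Call:
apply_moves:
  motion:
    - [[0,0,2],0]
    - [[0,0,6],0]
    - [[0,0,11],0]
    - [[0,0,12],0]
    - [[0,0,12],0]
    - [[0,0,12],0]

```text
clock: 17.95
tool_pos: [0.4608, -0.325, 0.14]
orientation: [179.9, -0.1, -174.7]
force: [-0.2, -0.3, -3.0]
opening: 0.0478
```

Run:
```python
from h import *
grab("scene",9,(160,90,320,230),5)
```

```text
(no output)
```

View pics/scene9c.png

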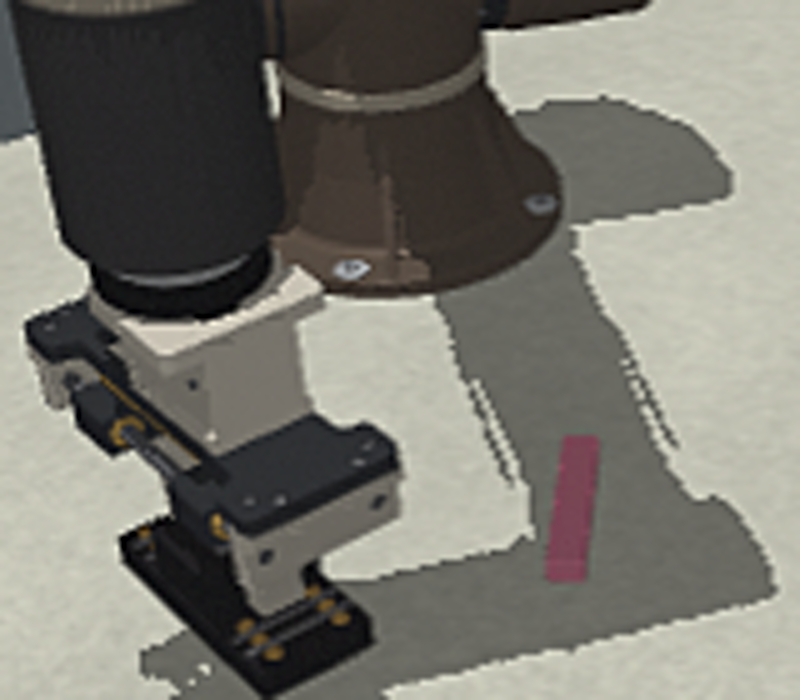

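Call:
apply_moves:
  motion:
    - [[5.9,40,0],-7]
    - [[5.9,40,0],-7]
    - [[5.9,40,0],-7]
    - [[5.9,40,0],-7]
    - [[5.9,40,0],-7]
    - [[5.9,40,0],-7]
    - [[5.9,40,0],-7]
    - [[5.9,40,0],-7]
    - [[5.9,40,0],-7]
    - [[5.9,40,0],-7]

```text
clock: 19.0
tool_pos: [0.5198, 0.0756, 0.1393]
orientation: [-179.9, -0.2, 178.5]
force: [-0.3, -0.4, -2.7]
opening: 0.0478
```

Call:
apply_moves:
  motion:
    - [[0,0,0],0]
    - [[0,0,0],0]
    - [[0,0,0],0]

```text
clock: 19.3
tool_pos: [0.5206, 0.0732, 0.1411]
orientation: [-180.0, -0.0, 178.3]
force: [0.4, -0.5, -2.6]
opening: 0.0477
```

Call:
apply_moves:
  motion:
    - [[0,5,0],0]
    - [[0,8,-2],0]
    - [[0,10,-4],0]
    - [[0,10.6,-6],0]
    - [[0,10.6,-6.5],0]
    - [[0,10.6,-6.5],0]
    - [[0,10.6,-6.5],0]

```text
clock: 20.0
tool_pos: [0.5214, 0.1798, 0.0773]
orientation: [180.0, 0.0, 178.3]
force: [-0.3, 0.0, -1.9]
opening: 0.0478
```

Run:
```python
from h import *
o=ctrl.get_obs(); print(o['clock'],o['tool_pos'],o['orientation'],o['force'],o['opening'])
p,d,P=grab("scene","a",(330,110,470,220),5); p,d,P2=grab("top","a",(140,140,280,280),5)
for P in (P,P2):
    X,Y,Z=P[...,0],P[...,1],P[...,2]
    m=(Z>.062)&(Z<.082)&(Y<.20)&(Y>.1)&(X>.42)&(X<.6); print(rect(P,m),np.percentile(P[m],[1,50,99],axis=0).round(4).tolist())
```

```text
20.0 [0.5214355  0.17979178 0.07732916] [1.79979571e+02 4.95709850e-02 1.78320578e+02] [-0.26269882  0.03484157 -1.87651876] 0.04784903605102389
(array([526.1, 171.7]), array([132.7,  55.3]), 0.22, np.float64(72.9), 372) [[0.4619, 0.1462, 0.0624], [0.5588, 0.1578, 0.0729], [0.5917, 0.1979, 0.081]]
(array([521.2, 172.3]), array([128.8,  50.4]), -2.19, np.float64(73.0), 157) [[0.4563, 0.1463, 0.0622], [0.4901, 0.1503, 0.073], [0.5833, 0.1986, 0.0807]]
```

View pics/sceneac.png

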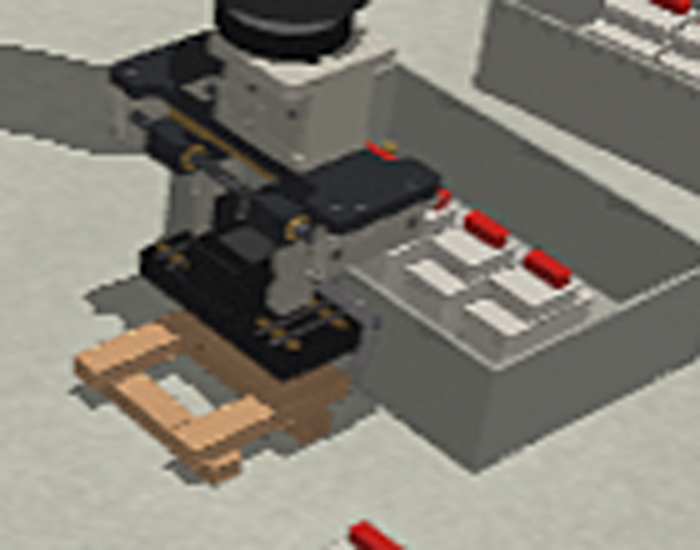

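View pics/topac.png

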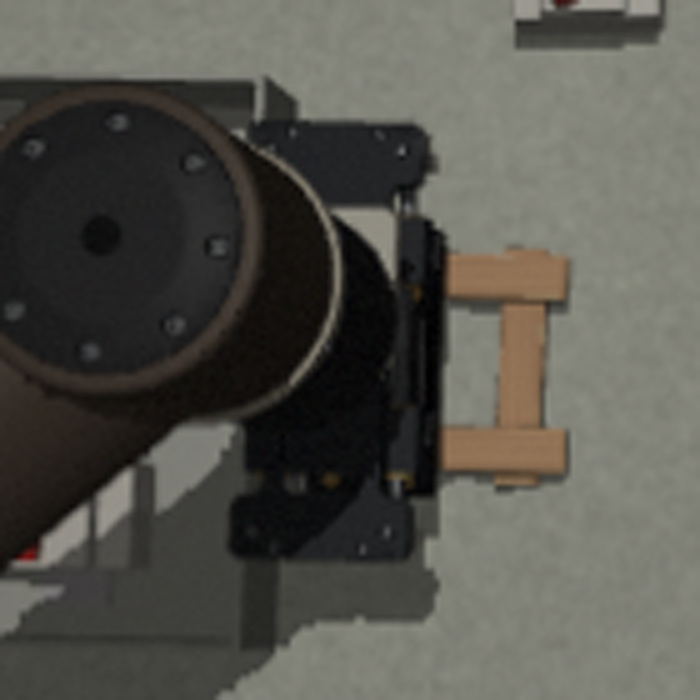

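Call:
apply_moves:
  motion:
    - [[0.05,0.4,-1.0],0]
    - [[0.05,0.4,-1.8],0]
    - [[0.05,0.4,-2.2],0]
    - [[0.05,0.4,-2.3],0]
    - [[0.05,0.4,-2.3],0]
    - [[0.05,0.4,-2.3],0]

```text
clock: 20.7
tool_pos: [0.5215, 0.1845, 0.0535]
orientation: [180.0, 0.0, 178.4]
force: [0.7, -0.5, -2.0]
opening: 0.048
```

Call:
apply_moves:
  motion:
    - [[0,0,-0.05],0]
    - [[0,0,-0.1],0]
    - [[0,0,-0.1],0]
    - [[0,0,-0.1],0]

```text
clock: 21.1
tool_pos: [0.5214, 0.1844, 0.0525]
orientation: [180.0, 0.0, 178.4]
force: [-0.2, -0.0, -2.7]
opening: 0.0475
```

Call:
apply_moves:
  motion:
    - [[0,0,-0.05],0]
    - [[0,0,-0.1],0]
    - [[0,0,-0.1],0]
    - [[0,0,-0.1],0]

```text
clock: 21.5
tool_pos: [0.5214, 0.1844, 0.0515]
orientation: [180.0, 0.0, 178.4]
force: [0.0, 0.3, -1.5]
opening: 0.0477
```

Call:
apply_moves:
  motion:
    - [[0,0,-0.05],0]
    - [[0,0,-0.05],0]
    - [[0,0,-0.05],0]

```text
clock: 21.8
tool_pos: [0.5214, 0.1845, 0.0514]
orientation: [180.0, 0.0, 178.4]
force: [-2.5, 0.4, 5.7]
opening: 0.0477
```

Call:
apply_moves:
  motion:
    - [[0,0,-0.03],0]
    - [[0,0,-0.03],0]
    - [[0,0,-0.03],0]

```text
clock: 22.1
tool_pos: [0.5214, 0.1845, 0.0514]
orientation: [180.0, 0.0, 178.4]
force: [-4.1, -1.1, 8.1]
opening: 0.0478
```

Call:
apply_moves:
  motion:
    - [[0,0,0.08],0]
    - [[0,0,0.08],0]
    - [[0,0,0.08],0]

```text
clock: 22.4
tool_pos: [0.5214, 0.1845, 0.0514]
orientation: [180.0, 0.0, 178.4]
force: [-1.9, 0.0, 0.2]
opening: 0.0476
```

Call:
apply_moves:
  motion:
    - [[0,0.1,0],0]
    - [[0.01,0.2,0],0]
    - [[0.01,0.3,0],0]
    - [[0.01,0.3,0],0]
    - [[0.01,0.3,0],0]

```text
clock: 22.9
tool_pos: [0.5216, 0.1875, 0.0514]
orientation: [180.0, 0.0, 178.4]
force: [-0.2, -2.5, 0.7]
opening: 0.0478
```

Call:
apply_moves:
  motion:
    - [[0,0.1,0],0]
    - [[0.01,0.2,0],0]
    - [[0.01,0.2,0],0]
    - [[0.01,0.2,0],0]

```text
clock: 23.3
tool_pos: [0.5215, 0.1895, 0.0514]
orientation: [180.0, -0.0, 178.4]
force: [-0.2, -1.5, 1.2]
opening: 0.0478
```

Call:
apply_moves:
  motion:
    - [[0,0.1,0],0]
    - [[0,0.1,0],0]
    - [[0,0.1,0],0]

```text
clock: 23.6
tool_pos: [0.5215, 0.1902, 0.0514]
orientation: [-180.0, -0.0, 178.4]
force: [0.5, -4.6, 0.7]
opening: 0.0477
```

Call:
apply_moves:
  motion:
    - [[0,0.1,0],0]
    - [[0,0.1,0],0]
    - [[0,0.1,0],0]

```text
clock: 23.9
tool_pos: [0.5216, 0.1909, 0.0514]
orientation: [-180.0, -0.0, 178.4]
force: [1.3, -6.2, 1.7]
opening: 0.0477
```

Call:
apply_moves:
  motion:
    - [[0,0.1,0],0]
    - [[0.01,0.2,0],0]
    - [[0.01,0.2,0],0]
    - [[0.01,0.2,0],0]

```text
clock: 24.3
tool_pos: [0.5216, 0.1925, 0.0514]
orientation: [-179.9, -0.0, 178.4]
force: [1.6, -7.6, 2.2]
opening: 0.0479
```

Call:
apply_moves:
  motion:
    - [[0,0.1,0],0]
    - [[0.01,0.2,0],0]
    - [[0.01,0.2,0],0]
    - [[0.01,0.2,0],0]

```text
clock: 24.7
tool_pos: [0.5216, 0.1941, 0.0514]
orientation: [-179.9, -0.0, 178.4]
force: [2.0, -8.5, 3.0]
opening: 0.0474
```

Run:
```python
from h import *
for i in range(2):
    p,d,P=grab("scene","b%d"%i,(330,110,470,220),5)
    o=ctrl.get_obs(); print(o['clock'],o['tool_pos'],o['force'],o['moment'])
grab("top","b",(140,140,280,280),5)
o=ctrl.get_obs(); print(o['clock'],o['tool_pos'],o['force'],o['moment'])
X,Y,Z=P[...,0],P[...,1],P[...,2]
s=(Y+.0297*(X-.527))
q=(X>.45)&(X<.6)&(s>.21)&(s<.231)&(Z>.03)&(Z<.072); print(np.median(s[q]),q.sum(),np.histogram(s[q],bins=np.arange(.21,.232,.002)))
```

```text
24.75 [0.52160413 0.19408578 0.05142101] [ 1.59518732 -8.56699364  3.5309966 ] [-3.38074791 -0.85613353  0.04988095]
24.8 [0.52158922 0.19410629 0.05141602] [ 1.34122715 -9.21026208  2.56903001] [-3.36615372 -0.84961573  0.05619648]
24.85 [0.52157362 0.19407429 0.05142082] [ 2.07646356 -8.94913634  2.49434008] [-3.33360928 -0.79385272  0.02541213]
0.2219055957466132 102 (array([ 3, 11,  8,  3, 12, 16, 16, 21,  9,  3,  0]), array([0.21 , 0.212, 0.214, 0.216, 0.218, 0.22 , 0.222, 0.224, 0.226,
       0.228, 0.23 , 0.232]))
```

View pics/sceneb1c.png

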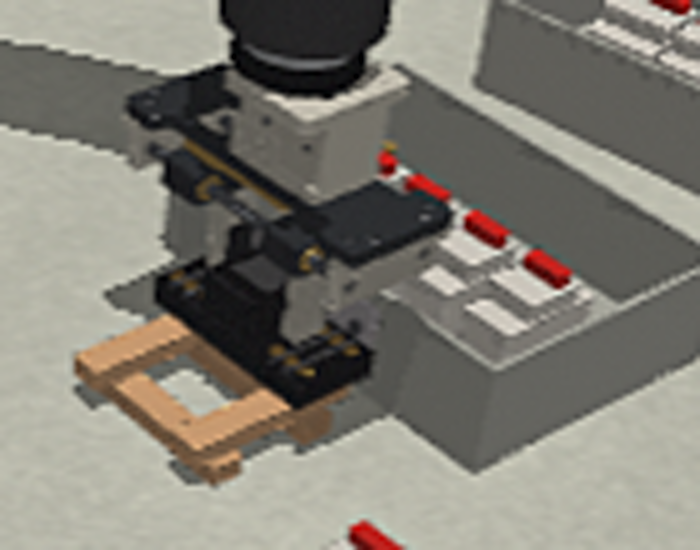

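View pics/topbc.png

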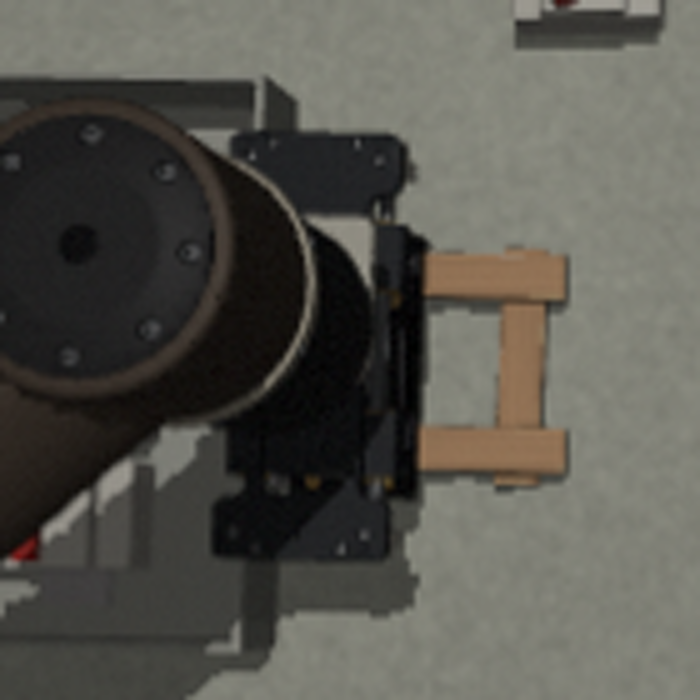

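Call:
apply_moves:
  motion:
    - [[0,0.1,-0.0],0]
    - [[0.01,0.17,-0.0],0]
    - [[0.01,0.17,-0.02],0]
    - [[0.01,0.17,0.02],0]
    - [[0.01,0.17,0.02],0]

```text
clock: 25.35
tool_pos: [0.5216, 0.1954, 0.0514]
orientation: [-179.9, -0.1, 178.4]
force: [2.6, -9.9, 2.1]
opening: 0.0477
```

Call:
apply_moves:
  motion:
    - [[0,0,0],0]
    - [[0,0,0],0]
    - [[0,0,0],0]
    - [[0,0,0],0]
    - [[0,0,0],0]

```text
clock: 25.85
tool_pos: [0.5216, 0.1954, 0.0514]
orientation: [-179.9, -0.1, 178.3]
force: [3.6, -10.0, 1.9]
opening: 0.0478
```

Call:
apply_moves:
  motion:
    - [[0,0,0],0]
    - [[0,0,0],0]

```text
clock: 26.05
tool_pos: [0.5216, 0.1954, 0.0514]
orientation: [-179.9, -0.1, 178.4]
force: [2.7, -10.9, 2.2]
opening: 0.0477
```

Call:
apply_moves:
  motion:
    - [[0,0,0],0]
    - [[0,0,0],0]

```text
clock: 26.25
tool_pos: [0.5216, 0.1954, 0.0514]
orientation: [-179.9, -0.1, 178.4]
force: [3.1, -11.8, 1.6]
opening: 0.0485
```

Call:
apply_moves:
  motion:
    - [[0,0,0],0]
    - [[0,0,0],0]

```text
clock: 26.45
tool_pos: [0.5216, 0.1954, 0.0514]
orientation: [-179.9, -0.1, 178.4]
force: [3.1, -10.8, 2.7]
opening: 0.0475
```

Run:
```python
from h import *
p,d,Ps=grab("scene","f",(330,110,470,220),5); p2,d,Pt=grab("top","f")
for p,P,n in((p,Ps,"scene"),(p2,Pt,"top")):
    X,Y,Z=P[...,0],P[...,1],P[...,2]
    hsv=cv2.cvtColor(p,cv2.COLOR_BGR2HSV)
    m=(Z>.038)&(Z<.056)&(Y<.20)&(Y>.14)&(X>.42)&(X<.62); print(n,"base",rect(P,m),np.percentile(P[m],[1,50,99],axis=0).round(4).tolist())
    tan=(hsv[...,0]>6)&(hsv[...,0]<20)&(hsv[...,1]>70)&(Z>.025)&(Z<.036)&(Y<.16)&(Y>.05)
    for lo,hi in((.42,.52),(.53,.62)):
        q=tan&(X>lo)&(X<hi); print("slat",rect(P,q),np.percentile(P[q][:,1],1).round(4))
fs=[]
for i in range(6):
    ctrl.snapshot("scene"); o=ctrl.get_obs(); fs.append(o['force'])
print(np.mean(fs,0),o['clock'],o['tool_pos'],o['orientation'])
```

```text
scene base (array([525.5, 179.6]), array([133.7,  39.2]), 0.63, np.float64(46.7), 303) [[0.4621, 0.1613, 0.0384], [0.5513, 0.1715, 0.0467], [0.5909, 0.1993, 0.0554]]
slat (array([486.3, 124.8]), array([68.8, 25. ]), 85.27, np.float64(28.7), 117) 0.092
slat (array([571.5, 125.2]), array([68.7, 24.7]), 89.26, np.float64(28.9), 132) 0.0914
top base (array([521.5, 174.4]), array([128.4,  23.7]), -2.19, np.float64(48.2), 142) [[0.4572, 0.1613, 0.0383], [0.5145, 0.1651, 0.0482], [0.5832, 0.1842, 0.0548]]
slat (array([480.4, 126. ]), array([68.4, 21.5]), 87.21, np.float64(29.7), 233) 0.0923
slat (array([567.5, 125.9]), array([67.7, 21.2]), 89.19, np.float64(30.4), 239) 0.0926
[  3.15878789 -10.28833604   1.80380233] 26.85 [0.5216213  0.19543703 0.05142513] [-1.79864915e+02 -5.95457378e-02  1.78350663e+02]
```

View pics/scenefc.png

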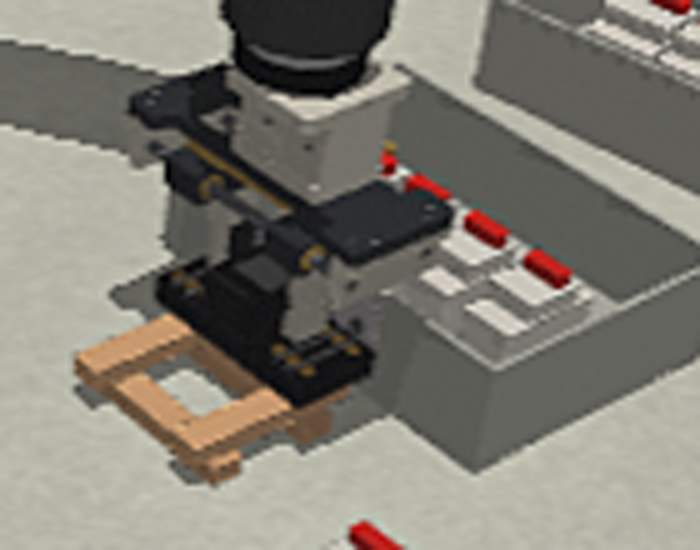

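View pics/topf.png

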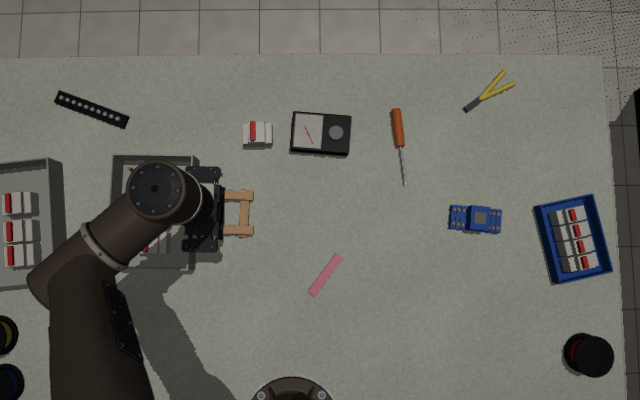

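```bash
python3 -c "
from plant import ctrl
print(ctrl.close_job()); o=ctrl.get_obs(); print(o['clock'],o['force'],o['tool_pos'])"
```

```text
the job is handed in; nothing more can be done
None
the job is handed in; nothing more can be done
```

The crib is finished, and the terminal block sits on it, gripped and pressed against the sprung plate with about 10 N. I handed the job in at about 26.9 s with the grip still held.

- **Slats:** both loose tan slats lie crosswise on the lower two, at about ±43 mm from the crib's middle. Their tops measured 30 mm and looked level from both cameras before I set the block down. At the end, their visible outer ends had moved no more than about 2 mm towards the box.
- **Block:** it is centred on the plate to about 1 mm along the box and within about 0.5° of parallel to it.
- **Push:** the sideways force averaged 10.3 N over the last six readings, with single readings between 9.9 and 11.8 N. The plate had moved about 5.7 mm, judged from where the force first rose, which matches about 9.7 N from the springs. Friction on the crib probably makes up the difference.
- **Down force:** about 2 N is still pressing the block onto the crib.
- **Left alone:** the meter, screwdriver, spare breaker, pink slat and blue block are where they were in the last top picture.

**Disagreements:**
- The two cameras disagreed by about 4 mm along x. I relied on the top camera, which matched the arm's own position.
- A steady sideways force of about 3 N along the box appeared during the push. I left it, as the block was not moving.
- I could not measure the plate's travel from the depth pictures, because the gripper hid the plate and the readings there were too scattered.

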